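Set out the hydraulic fittings on their shadow mats

ROBOT

A 7-joint arm with a two-finger parallel gripper is mounted at the origin on the work surface. World frame = base frame: x ahead of the robot, y to its left, z up, the work surface at z = 0. Lengths are in m, angles in rad, forces in N, time in s.
With the tool pointing down it reaches from about 0.4 to 0.925 m from the base axis. Payload 5.6 kg.
Tool frame: the origin (TCP) lies at the very end of the fingers, on their centre line; the grasp point (between the pads) lies arm.grasp_offset behind it (arm.grasp_offset is the distance from the TCP to the grasp point, in m); z points along the fingers, y is the direction in which the jaws open and shut (so a half turn about z gives the same grasp; the last joint's range is limited). The gripper opens to 85 mm and grips with 20 to 120 N. Pads are 22 mm wide; open, the fingers measure 114 mm over their backs; the gripper's body (76 mm by 85 mm) begins 54 mm behind the grasp point. The pads swing forward as they close: fully open they stand 13 mm farther back than shut.
Start: joints at [1.107, 0.468, -0.012, 1.603, 0.006, 1.071, -0.056], TCP at [0.265, -0.593, 0.231] pointing down, gripper open.
Joint ranges: [-2.53, 2.53], [-0.31, 2.02], [-1.57, 1.55], [0.28, 2.44], [-1.29, 4.43], [0.15, 1.84], [-2.92, 2.92]. Speed limits (rad/s): [2.57, 2.57, 3.14, 3.14, 3.14, 3.14, 3.14].

INTERFACE

Orientations are given as a 3x3 rotation matrix whose columns are the frame's x, y, z axes.
In Python, from station import arm gives the robot as it stands.
- The arm moves only by the tool jog_arm, never from a script. Its argument "moves" is a list of rows, each a list of 7 numbers: the opening, from 0 (shut) to 1 (fully open), then the shift along the world's x, y, z in cm, then the turn, a rotation vector about the world's x, y, z in degrees. In form: [[fingers, tx, ty, tz, ax, ay, az], ...]. A call has 1 to 10 rows; each row shifts and turns the pose as measured when the row begins; what a row does not reach is not made up. A row lasts 1/8 s, in which the tool goes at most 62.5 mm and 10.7 degrees, less where a joint would pass 70% of its speed; a pose out of reach is approached as far as the arm can. A call is refused whole if a number of a shift passes 6.25 or a number of a turn 10.7, either way. A call with a gripper value outside its range is refused whole. The fingers move at their own pace and stop on an object; the grip force is fixed at half the most. Time passes only in rows, so rows that do not move let the fingers close. It gives the time, the measured TCP pose, the force and the opening at its end, in the units of the state.
- arm.sense(): the state, without advancing time (a new reading comes with each control period).
- arm.read_camera(name): name is "side" or "top"; returns the picture (400x640x3 uint8, red, green, blue); there is no depth.
- arm.camera_info(name): a dict with "fx", "fy", "cx", "cy" (pixels), "extrinsics" (4x4, takes a point from world to camera coordinates). Camera axes: x right, y down, z forward; pixel columns grow to the right and rows downward; lengths in m; the calibration is good to about 2 mm. A picture is of the moment at which its call begins. camera_info takes no time and is no camera call.
- arm.finish_job(): hands the job in, once; it reports no verdict.
Trained networks look in the newest picture that a camera, given by its name, has taken for a name from the list of things; names that differ only in an ending like _2 or _b are one class to them, and where a whole thing is asked for, a point or a joint stands for the part that bears it (a point fixed in the world has none). Each returns a list of dicts, best first, with "confidence" (0 to 1); they miss things now and then, are a little off and sometimes report something else, mostly with a low value. They report only what shows in the picture. A call takes as long as a camera call. They do not tell look-alikes from the thing itself.
- arm.find_in(label, camera): "uv" ([column, row] in pixels, amid what is visible of it).
- arm.mark_of(label, camera): "uv" ([column, row] in pixels: a listed point, or the origin of a listed thing).
The state is a dict: "clock": time; "q": joint angles; "joint_velocities": joint speeds; "tau": joint torques, N m; "ee_pos": TCP position; "orientation": TCP orientation; "contact_force": force on the tool from outside, world axes, zero at the start; "torque": the same for the moment, N m; "width": opening from 0.0 (shut) to 1.0 (fully open).
Only numpy, scipy, OpenCV 4.12 (cv2) and the standard library are available. Lean on these libraries where they do the work, as an engineer would, in place of code of your own. Each camera call takes 0.05 s, during which the arm holds its last target. There are 200 camera calls.

TASK

Set out the fittings for the next hose job: lay the elbow, the tee and the straight union each on the mat that shows its silhouette, lying flat, covering the silhouette and pointing the same way, and lay the flange collar flat on the silhouette of the ring mat. Only when the collar lies released on its mat, stand the flange stub upright in the collar's bore, spigot down and fully seated, and leave everything at rest in its place.

Things in the scene. Friction and masses are not known exactly. Their poses are not given: they have to be found in the camera images.
- elbow: loose zinc-plated 90 degree elbow lying flat, an L from above, 0.24 to 0.38 kg. A 32 mm cube centred on the origin in plan; two round outlets, 27 mm diameter, along its own +x and +y, each ending 48 mm from the origin, axes 16 mm up. Origin: cube's underside, where the outlet axes cross; z up. Can be gripped from above across the +x outlet, 32 mm from the origin
- tee: loose zinc-plated tee lying flat, a T from above, 0.28 to 0.45 kg. A 32 mm cube centred on the origin in plan; three round outlets, 27 mm diameter, along its own +x (branch), +y and -y (run), each ending 48 mm from the origin, axes 16 mm up. Origin: cube's underside, where the axes cross; z up. Can be gripped from above across the branch, 32 mm from the origin
- union: loose zinc-plated straight union lying flat, 84 mm long along its own x, the same both ways round, about 0.24 to 0.38 kg. Middle: a square wrench block 30 mm (x) by 34 mm (y) by 34 mm high; round threaded ends of 25 mm diameter, axis 17 mm up. Origin: centre of the underside of the block; z up
- collar: loose steel flange collar, a plain thick ring lying flat: outside diameter 54 mm, bore 32 mm right through, 16 mm high, about 0.14 to 0.21 kg. Origin: centre of its underside; z up; its yaw does not matter
- stub: loose steel flange stub standing upright, 58 mm high, 0.17 to 0.28 kg: spigot 24 mm diameter, 12 mm long at the foot; shoulder disc 40 mm diameter from 12 to 18 mm; round neck 28 mm diameter up to 58 mm. Origin: centre of spigot's underside; z up; yaw does not matter. Seated in the collar, the shoulder rests on the collar's top and the stub's origin is 4 mm above the collar's
- mat_elbow: fixed black rubber mat, 94 mm square, 3 mm thick, with a white L silhouette. Origin: centre of the mat's underside (on the work surface), axes along its edges, z up. The silhouette is that of the elbow with the elbow's origin at x = -17, y = -17 mm in the mat's frame and its axes parallel to the mat's (outlets towards the mat's +x and +y)
- mat_tee: fixed black rubber mat, 94 mm square, 3 mm thick, with a white T silhouette. Origin: centre of the mat's underside, axes along its edges, z up. The silhouette is that of the tee with the tee's origin at x = -17, y = 0 mm in the mat's frame and its axes parallel to the mat's (branch towards the mat's +x)
- mat_union: fixed black rubber mat, 94 mm square, 3 mm thick, with a white silhouette of the straight union (an 84 mm bar with a wider middle) centred on it along the mat's x. Origin: centre of the mat's underside, axes along its edges, z up
- mat_collar: fixed black rubber mat, 94 mm square, 3 mm thick, with a white ring silhouette, 54 mm outside, centred on it: the place of the collar with the stub. Origin: centre of the mat's underside, axes along its edges, z up
Not all that is in view belongs to the job. Leave any black or purple look-alike of the collar alone.

How it is judged:
By the outcome, as a careful person would: the job done as asked, in the order asked, and still so for the second after the job is handed in, with the robot touching nothing.
It also fails if it takes over 128 s, if anything falls off the work surface, if the arm or the gripper's body presses on something with over 40 N, if the wrist force passes 120 N, or if a joint passes its speed limit or range.

## Working session

There is one attempt and no reset: what is moved stays moved. The work goes in short steps, Python scripts to look and compute and a tool call to move; the robot and the scene stay as the last step left them, time stands still between calls to the robot, and variables do not carry over. Pictures are saved under pics/ and viewed, about 12 in all and at most 16, crops included, and the job is handed in when it is done.

Besides the shell and the picture viewer there is one more tool, called by a JSON object that holds its "fn" and its "kwargs", one argument or row to a line. jog_arm: Moves the arm, as the interface text tells. Its arguments: {"type":"object","properties":{"moves":{"type":"array","items":{"type":"array","items":{"type":"number"}}}},"required":["moves"]}

```bash
ls; mkdir -p pics; python3 - <<'E'
from station import arm
import cv2,numpy as np
for n in("top","side"):
    im=arm.read_camera(n); cv2.imwrite(f"pics/{n}0.png",im[:,:,::-1])
    c=arm.camera_info(n); print(n,c["fx"],c["fy"],c["cx"],c["cy"]); print(np.round(c["extrinsics"],4).tolist())
    for l in("elbow","tee","union","collar","stub","mat_elbow","mat_tee","mat_union","mat_collar"):
        print(l,[(np.round(d["uv"]).tolist(),round(d["confidence"],2)) for d in arm.mark_of(l,n)][:4])
s=arm.sense();print(s, arm.grasp_offset)
E
```

```text
pics
top 470.0735542624015 470.0735542624015 319.91925615343985 201.23552501879996
[[-0.0101, -0.9998, -0.0189, -0.0189], [-0.9962, 0.0117, -0.0868, 0.4983], [0.087, 0.018, -0.996, 1.1802], [0.0, 0.0, 0.0, 1.0]]
elbow [([311.0, 224.0], 0.9)]
tee [([184.0, 233.0], 0.93)]
union [([438.0, 221.0], 0.95)]
collar [([345.0, 207.0], 0.76), ([249.0, 229.0], 0.69), ([465.0, 260.0], 0.61), ([382.0, 231.0], 0.59)]
stub [([200.0, 170.0], 0.36)]
mat_elbow [([277.0, 165.0], 0.59), ([313.0, 224.0], 0.31), ([252.0, 227.0], 0.19)]
mat_tee [([350.0, 157.0], 0.76)]
mat_union [([200.0, 166.0], 0.82)]
mat_collar [([417.0, 165.0], 0.56)]
side 450.92138412060854 450.92138412060854 321.20503382581785 198.06036069653828
[[-0.7982, -0.6024, 0.0025, 0.3865], [-0.4047, 0.5332, -0.7429, 0.2592], [0.4461, -0.594, -0.6694, 0.8658], [0.0, 0.0, 0.0, 1.0]]
elbow [([338.0, 228.0], 0.62)]
tee [([246.0, 336.0], 0.78)]
union [([401.0, 163.0], 0.73)]
collar [([340.0, 203.0], 0.74), ([451.0, 166.0], 0.7), ([380.0, 195.0], 0.65), ([385.0, 227.0], 0.56)]
stub [([302.0, 280.0], 0.64)]
mat_elbow [([264.0, 226.0], 0.86)]
mat_tee
[... 233 characters left out ...]
ocities': array([ 7.71159650e-04, -3.43460865e-04, -4.15354832e-04, -1.08068162e-03,
       -3.41218624e-04, -8.92061785e-05,  7.42695793e-04]), 'tau': array([ 6.79280811e-05, -5.32236028e+01,  2.14248500e-02, -2.51634908e+01,
        1.14490686e-02,  1.14629871e-03,  1.98440824e-05]), 'ee_pos': array([ 0.26548187, -0.59333428,  0.23133238]), 'orientation': array([[ 9.12790470e-01,  4.08428155e-01, -4.20864117e-06],
       [ 4.08428153e-01, -9.12790466e-01, -9.67688423e-05],
       [-4.33647273e-05,  8.66107496e-05, -9.99999995e-01]]), 'contact_force': array([ 0.67737263, -0.31070196,  0.21843813]), 'torque': array([-0.05693607,  0.03368536,  0.01684036]), 'width': 1.0006015177858727} 0.0187
```

```bash
python3 - <<'E'
import cv2
i=cv2.imread("pics/top0.png")[120:300,140:520]; cv2.imwrite("pics/topc.png",cv2.resize(i,None,fx=2.1,fy=2.1,interpolation=cv2.INTER_CUBIC))
E
```

```text
(no output)
```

View pics/side0.png

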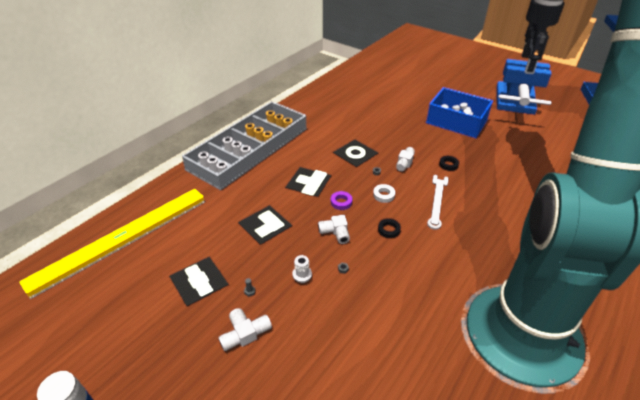

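View pics/topc.png

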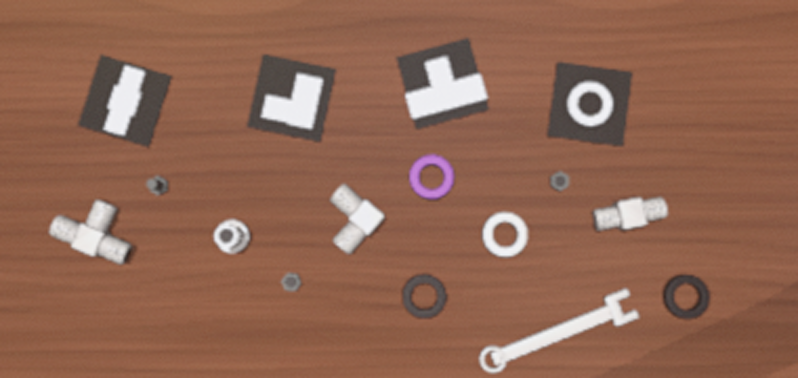

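```bash
cat > fit.py <<'E'
import cv2,numpy as np
from scipy.optimize import minimize
from station import arm
S=6
def box(x0,x1,y0,y1,z0,z1): return np.array([[x,y,z] for x in(x0,x1) for y in(y0,y1) for z in(z0,z1)],float)/1000
t=np.linspace(0,2*np.pi,32)
def cyl(ax,r,a,b,h):
    c,s=r*np.cos(t),r*np.sin(t); o=[]
    for e in(a,b):
        l=np.full_like(t,e)
        o.append({'x':np.c_[l,c,h+s],'y':np.c_[c,l,h+s],'z':np.c_[c,s,l]}[ax])
    return np.vstack(o)/1000
cube=box(-16,16,-16,16,0,32)
M=dict(elbow=[cube,cyl('x',13.5,0,48,16),cyl('y',13.5,0,48,16)],
 tee=[cube,cyl('x',13.5,0,48,16),cyl('y',13.5,-48,48,16)],
 union=[box(-15,15,-17,17,0,34),cyl('x',12.5,-42,42,17)],
 collar=[cyl('z',27,0,16,0)],
 stub=[cyl('z',12,0,12,0),cyl('z',20,12,18,0),cyl('z',14,18,58,0)],
 mat=[box(-47,47,-47,47,0,3)])
flat=lambda ps:[p*[1,1,0]+[0,0,.003] for p in ps]
for k in('elbow','tee','union','collar'): M['sil_'+k]=flat(M[k])
def project(n,P):
    c=arm.camera_info(n);E=np.array(c["extrinsics"]);q=P@E[:3,:3].T+E[:3,3]
    return np.c_[c["fx"]*q[:,0]/q[:,2]+c["cx"],c["fy"]*q[:,1]/q[:,2]+c["cy"]]
def to_world(n,uv,z):
    c=arm.camera_info(n);E=np.array(c["extrinsics"]);R,T=E[:3,:3],E[:3,3]
    d=R.T@[(uv[0]-c["cx"])/c["fx"],(uv[1]-c["cy"])/c["fy"],1];o=-R.T@T
    return o+d*(z-o[2])/d[2]
def render(n,name,p,off,shape,z):
    x,y,a=p;R=np.array([[np.cos(a),-np.sin(a),0],[np.sin(a),np.cos(a),0],[0,0,1]])
    m=np.zeros(shape,np.uint8)
    for part in M[name]:
        uv=project(n,part@R.T+[x,y,z])
        h=cv2.convexHull(np.float32(((uv-off+.5)*S-.5)*16).round().astype(np.int32))
        cv2.fillConvexPoly(m,h,1,cv2.LINE_8,4)
    return m
def mask(img,kind,seed,off):
    o=off.astype(int);w=img[o[1]:o[1]+90,o[0]:o[0]+90]
    b=cv2.resize(w,None,fx=S,fy=S,interpolation=cv2.INTER_CUBIC)
    h=cv2.cvtColor(b,cv2.COLOR_RGB2HSV);s,v=h[...,1].astype(int),h[...,2].astype(int)
    m=(s<90) if kind!='white' else (s<90)&(v>150)
    n,l,st,ce=cv2.connectedComponentsWithStats(m.astype(np.uint8))
    c=(np.array(seed)-off)*S
    k=min((i for i in range(1,n) if st[i,4]>1500),key=lambda i:np.hypot(*(np.argwhere(l==i)[:,::-1]-c).T).min()+.05*np.hypot(*(ce[i]-c)))
    r=(l==k).astype(np.uint8);cs,_=cv2.findContours(r,cv2.RETR_EXTERNAL,2)
    return cv2.drawContours(r,cs,-1,1,-1)
def fit(name,xy,cams=("top",),kind='sat',z=0,imgs=None,yaws=None):
    D=[]
    for n in cams:
        img=imgs[n];s=project(n,np.array([[xy[0],xy[1],z+.01]]))[0]
        off=np.floor(np.clip(s-45,0,[550,310]));D.append((n,off,mask(img,kind,s,off)))
    def cost(p):
        e=0
        for n,off,m in D:
            r=render(n,name,p,off,m.shape,z);e+=1-(r&m).sum()/max(1,(r|m).sum())
        return e/len(D)
    best=None
    for a in(np.arange(-180,180,30) if yaws is None else yaws):
        f=lambda d:cost([xy[0]+d[0]/1000,xy[1]+d[1]/1000,np.radians(a+d[2])])
        r=minimize(f,[0,0,0],method='Nelder-Mead',options=dict(initial_simplex=[[0,0,0],[12,0,0],[0,12,0],[4,4,20]],maxiter=120,xatol=.02,fatol=1e-4))
        if best is None or r.fun<best[3]: best=(xy[0]+r.x[0]/1000,xy[1]+r.x[1]/1000,a+r.x[2],r.fun)
    return best
E
cat > run1.py <<'E'
from fit import *
I={n:cv2.imread(f"pics/{n}0.png")[:,:,::-1].copy() for n in("top","side")}
J=[('elbow',(311,224),.016,'sat',0),('tee',(184,233),.016,'sat',0),('union',(440,221),.017,'sat',0),('collar',(380.5,231),.012,'sat',0),('stub',(250,232),.03,'sat',0)]
J+=[('sil_union',(199.5,168),.003,'white',0),('sil_elbow',(280,168),.003,'white',0),('sil_tee',(350,162),.003,'white',0),('sil_collar',(421,169.5),.003,'white',0)]
J+=[('mat',p,.003,'sat',0) for p in((199.5,168),(278.6,166.7),(350.5,159.5),(421,169.5))]
for name,uv,z,k,b in J:
    xy=to_world("top",uv,z)[:2]
    yw=[0] if name in('collar','stub','sil_collar') else [-30,0,30] if name=='mat' else None
    for c in(("top",),("side",),("top","side")):
        r=fit(name,xy,c,k,b,I,yw)
        if len(c)==1 and c[0]=="top": xy=r[:2]
        print(name,c,"x %.1f y %.1f yaw %.1f cost %.3f"%(r[0]*1e3,r[1]*1e3,(r[2]+180)%360-180,r[3]))
E
time python3 run1.py
```

```text
Traceback (most recent call last):
  File "run1.py", line 10, in <module>
    r=fit(name,xy,c,k,b,I,yw)
  File "fit.py", line 60, in fit
    r=minimize(f,[0,0,0],method='Nelder-Mead',options=dict(initial_simplex=[[0,0,0],[12,0,0],[0,12,0],[4,4,20]],maxiter=120,xatol=.02,fatol=1e-4))
  File "fit.py", line 59, in <lambda>
    f=lambda d:cost([xy[0]+d[0]/1000,xy[1]+d[1]/1000,np.radians(a+d[2])])
               ~~~~^^^^^^^^^^^^^^^^^^^^^^^^^^^^^^^^^^^^^^^^^^^^^^^^^^^^^^
  File "fit.py", line 55, in cost
    r=render(n,name,p,off,m.shape,z);e+=1-(r&m).sum()/max(1,(r|m).sum())
  File "fit.py", line 33, in render
    uv=project(n,part@R.T+[x,y,z])
  File "fit.py", line 23, in project
    c=arm.camera_info(n);E=np.array(c["extrinsics"]);q=P@E[:3,:3].T+E[:3,3]
ValueError: time passes only in moves, steps and waits

real	0m12.453s
user	0m5.343s
sys	0m1.837s
```

```bash
sed -i 's/arm.camera_info(n)/INFO[n]/; s/^S=6/S=6\nINFO={n:arm.camera_info(n) for n in("top","side")}/' fit.py; time python3 run1.py
```

```text
elbow ('top',) x 442.8 y -8.5 yaw 49.4 cost 0.105
elbow ('side',) x 441.6 y -12.5 yaw 47.6 cost 0.055
elbow ('top', 'side') x 442.4 y -10.8 yaw 49.1 cost 0.101
tee ('top',) x 419.5 y 329.7 yaw -22.8 cost 0.072
tee ('side',) x 418.4 y 325.3 yaw -22.1 cost 0.055
tee ('top', 'side') x 418.5 y 326.3 yaw -22.3 cost 0.095
union ('top',) x 443.8 y -328.2 yaw -79.4 cost 0.095
union ('side',) x 443.7 y -332.3 yaw 101.5 cost 0.053
union ('top', 'side') x 443.4 y -329.7 yaw 101.5 cost 0.090
collar ('top',) x 420.3 y -178.1 yaw 13.4 cost 0.103
collar ('side',) x 420.5 y -181.8 yaw 8.8 cost 0.025
collar ('top', 'side') x 420.7 y -180.3 yaw 10.7 cost 0.102
stub ('top',) x 421.0 y 156.3 yaw 23.9 cost 0.155
stub ('side',) x 420.4 y 153.1 yaw 10.5 cost 0.071
stub ('top', 'side') x 420.9 y 153.4 yaw 18.9 cost 0.121
sil_union ('top',) x 593.0 y 293.0 yaw 162.3 cost 0.102
sil_union ('side',) x 591.1 y 291.1 yaw -17.4 cost 0.155
sil_union ('top', 'side') x 592.4 y 292.1 yaw -17.5 cost 0.137
sil_elbow ('top',) x 573.7 y 71.1 yaw -12.2 cost 0.134
sil_elbow ('side',) x 572.3 y 69.2 yaw -12.7 cost 0.208
sil_
[... 373 characters left out ...]
0.8 y -287.5 yaw 8.0 cost 0.124
mat ('top',) x 592.3 y 293.8 yaw 72.3 cost 0.041
mat ('side',) x 592.5 y 289.3 yaw 71.6 cost 0.085
mat ('top', 'side') x 592.4 y 292.2 yaw 72.6 cost 0.067
mat ('top',) x 593.3 y 83.9 yaw -12.2 cost 0.029
mat ('side',) x 595.0 y 78.8 yaw -11.7 cost 0.114
mat ('top', 'side') x 593.5 y 83.4 yaw -12.8 cost 0.075
mat ('top',) x 608.7 y -104.5 yaw 14.6 cost 0.043
mat ('side',) x 609.6 y -108.9 yaw 11.3 cost 0.121
mat ('top', 'side') x 609.3 y -105.6 yaw 15.1 cost 0.089
mat ('top',) x 580.8 y -286.4 yaw 81.2 cost 0.036
mat ('side',) x 581.8 y -293.8 yaw -9.9 cost 0.153
mat ('top', 'side') x 581.3 y -286.8 yaw 81.7 cost 0.100
real	0m31.689s
user	0m31.920s
sys	0m1.265s
```

{"fn": "jog_arm", "kwargs": {
  "moves": [
    [1,1.9,5.2,0,0,0,-8],
    [1,1.9,5.2,0,0,0,-8],
    [1,1.9,5.2,0,0,0,-8],
    [1,1.9,5.2,0,0,0,0],
    [1,1.9,5.2,0,0,0,0],
    [1,1.9,5.2,0,0,0,0],
    [1,1.9,5.2,-3,0,0,0],
    [1,1.9,4.6,-4,0,0,0],
    [1,0,0,-4,0,0,0],
    [1,0,0,0,0,0,0]
  ]
}}

```text
clock: 2.25
ee_pos: [0.4204, -0.174, 0.1237]
orientation: [[1.0, -0.012, 0.009], [-0.012, -1.0, -0.005], [0.009, 0.005, -1.0]]
contact_force: [0.2, 0.2, 0.7]
width: 1.0
```

{"fn": "jog_arm", "kwargs": {
  "moves": [
    [1,0,-0.6,-4,0.3,0.5,0.7],
    [1,0,0,-4,0,0,0],
    [1,0,0,-2.5,0,0,0],
    [1,0,0,-1.4,0,0,0],
    [1,0,0,0,0,0,0]
  ]
}}

```text
clock: 2.88
ee_pos: [0.4271, -0.1861, 0.0092]
orientation: [[1.0, -0.006, 0.014], [-0.005, -1.0, -0.007], [0.014, 0.007, -1.0]]
contact_force: [-0.1, -0.4, 0.4]
width: 1.003
```

{"fn": "jog_arm", "kwargs": {
  "moves": [
    [1,-0.7,0.6,-0.3,0.4,0.8,0.3],
    [1,0,0,0,0,0,0],
    [1,0,0,0,0,0,0]
  ]
}}

```text
clock: 3.25
ee_pos: [0.4216, -0.1806, 0.0088]
orientation: [[1.0, -0.0, 0.003], [-0.0, -1.0, -0.001], [0.003, 0.001, -1.0]]
contact_force: [0.6, -1.2, -0.8]
width: 1.003
```

{"fn": "jog_arm", "kwargs": {
  "moves": [
    [1,0,0,-0.6,0,0,0],
    [1,0,0,0,0,0,0],
    [0.4,0,0,0,0,0,0],
    [0.4,0,0,0,0,0,0],
    [0.4,0,0,0,0,0,0],
    [0.4,0,0,0,0,0,0]
  ]
}}

```text
clock: 4.0
ee_pos: [0.422, -0.1805, 0.0038]
orientation: [[1.0, -0.0, 0.004], [-0.0, -1.0, -0.002], [0.004, 0.002, -1.0]]
contact_force: [0.7, -0.1, -2.0]
width: 0.606
```

{"fn": "jog_arm", "kwargs": {
  "moves": [
    [0,0,0,0,0,0,0],
    [0,0,0,0,0,0,0],
    [0,0,0,0,0,0,0]
  ]
}}

```text
clock: 4.38
ee_pos: [0.4219, -0.1805, 0.0037]
orientation: [[1.0, -0.0, 0.003], [-0.0, -1.0, -0.002], [0.003, 0.002, -1.0]]
contact_force: [-0.5, -0.8, 2.2]
width: 0.603
```

```bash
cat > look.py <<'E'
import sys
from fit import *
# look.py picname zoomcam cx cy half
tag,n,cx,cy,h=sys.argv[1],sys.argv[2],*map(int,sys.argv[3:6])
im=arm.read_camera(n)[:,:,::-1]; cv2.imwrite(f"pics/{tag}_{n}.png",im)
c=im[max(0,cy-h):cy+h,max(0,cx-h):cx+h]; cv2.imwrite(f"pics/{tag}_c.png",cv2.resize(c,(560,560*c.shape[0]//c.shape[1]),interpolation=cv2.INTER_CUBIC))
E
python3 look.py g1 side 385 190 50
```

```text
(no output)
```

View pics/g1_c.png

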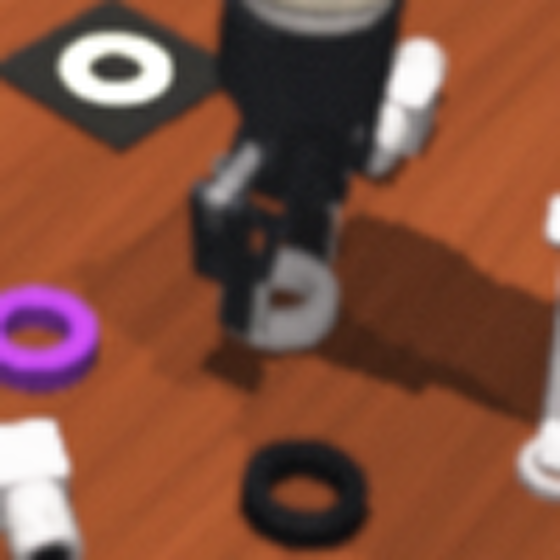

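{"fn": "jog_arm", "kwargs": {
  "moves": [
    [0,0,0,3,0,0,0],
    [0,0,0,3,0,0,0],
    [0,4,-2.7,0,0,0,0],
    [0,4,-2.7,0,0,0,0],
    [0,4,-2.7,0,0,0,0],
    [0,4,-2.7,0,0,0,0],
    [0,0,0,-1.5,0,0,0],
    [0,0,0,0,0,0,0],
    [0,0,0,0,0,0,0]
  ]
}}

```text
clock: 5.55
ee_pos: [0.5808, -0.2894, 0.046]
orientation: [[1.0, 0.001, -0.006], [0.001, -1.0, 0.002], [-0.006, -0.002, -1.0]]
contact_force: [-0.1, 1.1, -2.6]
width: 0.599
```

{"fn": "jog_arm", "kwargs": {
  "moves": [
    [0,0.1,0.2,-2.4,-0.1,-0.3,0],
    [0,0,0,0,0,0,0],
    [0,0,0,0,0,0,0]
  ]
}}

```text
clock: 5.92
ee_pos: [0.581, -0.2863, 0.0236]
orientation: [[1.0, 0.002, -0.0], [0.002, -1.0, 0.0], [-0.0, -0.0, -1.0]]
contact_force: [0.4, -0.2, -2.1]
width: 0.599
```

{"fn": "jog_arm", "kwargs": {
  "moves": [
    [0,0.1,-0.1,-1.0,0,0,0],
    [0,0,0,-0.5,0,0,0],
    [0,0,0,0,0,0,0],
    [0,0,0,0,0,0,0]
  ]
}}

```text
clock: 6.42
ee_pos: [0.5829, -0.2879, 0.0095]
orientation: [[1.0, 0.002, 0.002], [0.002, -1.0, -0.001], [0.002, 0.001, -1.0]]
contact_force: [0.2, -0.5, -2.8]
width: 0.599
```

{"fn": "jog_arm", "kwargs": {
  "moves": [
    [0,-0.1,0,-0.25,0,0,0],
    [0,0,0,0,0,0,0],
    [0,0,0,0,0,0,0]
  ]
}}

```text
clock: 6.8
ee_pos: [0.582, -0.2881, 0.0072]
orientation: [[1.0, 0.002, 0.003], [0.002, -1.0, -0.001], [0.003, 0.001, -1.0]]
contact_force: [-0.4, 0.5, -2.0]
width: 0.602
```

Release, rise and head towards the union area high.

{"fn": "jog_arm", "kwargs": {
  "moves": [
    [1,0,0,0,0,0,0],
    [1,0,0,0,0,0,0],
    [1,0,0,0,0,0,0],
    [1,0,0,4,0,0,0],
    [1,0,0,6,0,0,0],
    [1,-4,0,4,0,0,0],
    [1,-6,0,0,0,0,0],
    [1,-6,0,0,0,0,0],
    [1,0,0,0,0,0,0]
  ]
}}

```text
clock: 7.92
ee_pos: [0.4186, -0.2877, 0.1526]
orientation: [[1.0, 0.003, 0.006], [0.003, -1.0, -0.004], [0.006, 0.004, -1.0]]
contact_force: [0.6, -0.0, 0.2]
width: 0.997
```

```bash
cat > chk.py <<'E'
import sys
from fit import *
I={n:arm.read_camera(n) for n in("top","side")}
for n in I: cv2.imwrite(f"pics/{sys.argv[1]}_{n}.png",I[n][:,:,::-1])
for a in sys.argv[2:]:
    name,x,y,z,yaw,kind=a.split(",")
    xy=(float(x)/1e3,float(y)/1e3)
    for c in("top",),("side",):
        try: r=fit(name,xy,c,kind,float(z)/1e3,I,[float(yaw)])
        except Exception as e: print(e);continue
        print(name,c[0],"x %.1f y %.1f yaw %.1f cost %.3f"%(r[0]*1e3,r[1]*1e3,r[2],r[3]))
E
python3 chk.py p1 collar,581,-287.5,3,0,white; python3 look.py p1b side 355 150 40
```

```text
collar top x 580.8 y -287.0 yaw 7.5 cost 0.051
collar side x 583.6 y -295.3 yaw 17.8 cost 0.167
```

View pics/p1b_c.png

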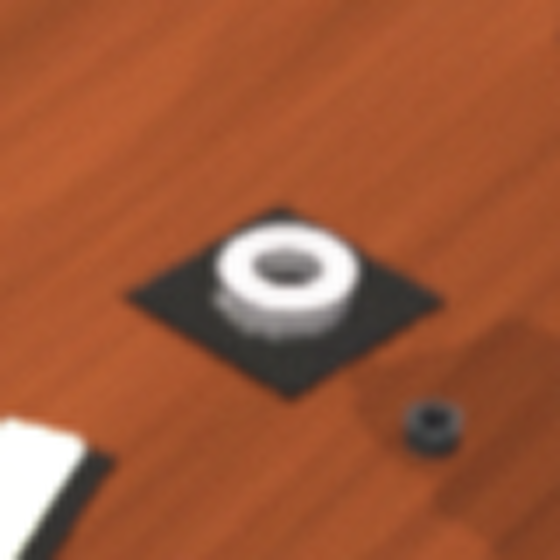

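{"fn": "jog_arm", "kwargs": {
  "moves": [
    [0.8,0.5,-1,0,0.2,0.3,10.2],
    [0.8,0.5,-1,0,0,0,10.2],
    [0.8,0.5,-1,0,0,0,10.2],
    [0.8,0.5,-1,0,0,0,10.2],
    [0.8,0.5,0,0,0,0,10.2],
    [0.8,0,0,0,0,0,10.2],
    [0.8,0,0,-1,0,0,10.2],
    [0.8,0,0,-2,0,0,10.2],
    [0.8,0,0,-3,0,0,10.2],
    [0.8,0,0,-1,0,0,10.2]
  ]
}}

```text
clock: 9.32
ee_pos: [0.4695, -0.3258, 0.0802]
orientation: [[-0.286, 0.958, 0.007], [0.958, 0.286, 0.016], [0.013, 0.011, -1.0]]
contact_force: [0.2, 0.1, -0.2]
width: 0.8
```

{"fn": "jog_arm", "kwargs": {
  "moves": [
    [0.8,-2.6,-0.4,-1.5,-0.9,0.4,-5.6],
    [0.8,0,0,0,0,0,0],
    [0.8,0,0,0,0,0,0]
  ]
}}

```text
clock: 9.7
ee_pos: [0.4481, -0.3287, 0.0629]
orientation: [[-0.194, 0.981, 0.003], [0.981, 0.194, 0.003], [0.003, 0.004, -1.0]]
contact_force: [0.2, 0.0, -0.0]
width: 0.803
```

{"fn": "jog_arm", "kwargs": {
  "moves": [
    [0.8,-0.4,-0.2,-2,-0.2,0.2,-0.2],
    [0.8,0,0,-2,0,0,0],
    [0.8,0,0,0,0,0,0],
    [0.8,0,0,0,0,0,0]
  ]
}}

```text
clock: 10.2
ee_pos: [0.4468, -0.3308, 0.0208]
orientation: [[-0.193, 0.981, 0.002], [0.981, 0.193, -0.001], [-0.002, 0.002, -1.0]]
contact_force: [0.0, 0.9, -0.6]
width: 0.799
```

{"fn": "jog_arm", "kwargs": {
  "moves": [
    [0.8,-0.3,0.1,-1.7,0,0,0],
    [0.8,0,0,0,0,0,0],
    [0.8,0,0,0,0,0,0],
    [0,0,0,0,0,0,0],
    [0,0,0,0,0,0,0],
    [0,0,0,0,0,0,0],
    [0,0,0,0,0,0,0],
    [0,0,0,0,0,0,0],
    [0,0,0,0,0,0,0],
    [0,0,0,1,0,0,0]
  ]
}}

```text
clock: 11.45
ee_pos: [0.4435, -0.3299, 0.0136]
orientation: [[-0.193, 0.981, 0.002], [0.981, 0.193, -0.001], [-0.002, 0.002, -1.0]]
contact_force: [0.1, 0.9, -1.2]
width: 0.389
```

{"fn": "jog_arm", "kwargs": {
  "moves": [
    [0,0,0,4,0,0,0],
    [0,0.5,3,4,0,0,0],
    [0,1.5,5.5,0,0,0,10.2],
    [0,1.5,5.5,0,0,0,10.2],
    [0,1.5,5.5,0,0,0,10.2],
    [0,1.5,5.5,0,0,0,10.2],
    [0,1.5,5.5,0,0,0,10.2],
    [0,1.5,5.5,0,0,0,10.2],
    [0,1.5,5.5,0,0,0,0],
    [0,1.5,5.5,0,0,0,0]
  ]
}}

```text
clock: 12.7
ee_pos: [0.5693, 0.1455, 0.1018]
orientation: [[-0.959, 0.283, 0.011], [0.283, 0.959, -0.004], [-0.011, -0.001, -1.0]]
contact_force: [0.6, -0.2, -1.9]
width: 0.391
```

{"fn": "jog_arm", "kwargs": {
  "moves": [
    [0,0.7,4.9,0,0.2,0.6,-1.3],
    [0,0.7,4.9,0,0,0,0],
    [0,0.7,4.5,-2,0,0,0],
    [0,0,0,-4,0,0,0],
    [0,0,0,0,0,0,0],
    [0,0,0,0,0,0,0]
  ]
}}

```text
clock: 13.45
ee_pos: [0.5903, 0.2994, 0.0447]
orientation: [[-0.954, 0.3, 0.003], [0.3, 0.954, 0.003], [-0.002, 0.003, -1.0]]
contact_force: [0.4, -0.2, -2.4]
width: 0.386
```

{"fn": "jog_arm", "kwargs": {
  "moves": [
    [0,0.2,-0.7,-2.5,-0.2,0.2,-0.2],
    [0,0,0,0,0,0,0],
    [0,0,0,0,0,0,0]
  ]
}}

```text
clock: 13.82
ee_pos: [0.5947, 0.2898, 0.0207]
orientation: [[-0.952, 0.307, 0.002], [0.307, 0.952, -0.001], [-0.002, -0.0, -1.0]]
contact_force: [-0.2, 0.2, -2.4]
width: 0.388
```

{"fn": "jog_arm", "kwargs": {
  "moves": [
    [0,-0.2,0.2,-1,0,0,0.1],
    [0,0,0,0,0,0,0],
    [0,0,0,0,0,0,0]
  ]
}}

```text
clock: 14.2
ee_pos: [0.5929, 0.292, 0.0107]
orientation: [[-0.952, 0.305, 0.003], [0.305, 0.952, -0.0], [-0.003, 0.001, -1.0]]
contact_force: [0.1, -0.1, -2.5]
width: 0.383
```

{"fn": "jog_arm", "kwargs": {
  "moves": [
    [0,0,0,-0.4,0,0,0],
    [0,0,0,0,0,0,0],
    [0.8,0,0,0,0,0,0],
    [0.8,0,0,0,0,0,0],
    [0.8,0,0,0,0,0,0],
    [0.8,0,0,3,0,0,0],
    [0.8,0,0,5,0,0,0],
    [0.8,-4,0,2,0,0,0],
    [0.8,-5,0,0,0,0,0],
    [0.8,-5,0,0,0,0,0]
  ]
}}

```text
clock: 15.45
ee_pos: [0.454, 0.2928, 0.1109]
orientation: [[-0.951, 0.31, 0.009], [0.311, 0.951, 0.004], [-0.007, 0.007, -1.0]]
contact_force: [0.3, 0.6, 0.3]
width: 0.799
```

```bash
python3 chk.py p2 union,592.4,292,3,162,white union,592.4,292,3,162,sat; python3 - <<'E'
import cv2
c=cv2.imread("pics/p2_side.png")[230:370,140:340]; cv2.imwrite("pics/p2c.png",cv2.resize(c,None,fx=3,fy=3,interpolation=cv2.INTER_CUBIC))
E
```

```text
union top x 593.8 y 295.7 yaw 160.2 cost 0.196
union side x 591.0 y 294.2 yaw 159.4 cost 0.330
union top x 594.0 y 304.3 yaw 180.7 cost 0.651
union side x 568.2 y 303.5 yaw 220.1 cost 0.741
```

View pics/p2c.png

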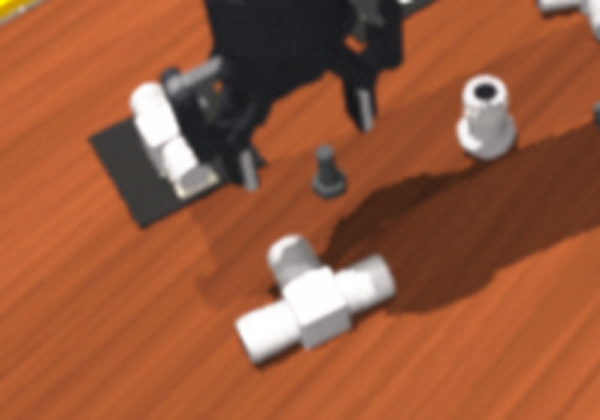

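{"fn": "jog_arm", "kwargs": {
  "moves": [
    [0.65,-0.6,2.2,-2,0.2,0.5,-4.3],
    [0.65,0,0,-4,0,0,0],
    [0.65,0,0,0,0,0,0],
    [0.65,0,0,0,0,0,0]
  ]
}}

```text
clock: 16.05
ee_pos: [0.4461, 0.3169, 0.0522]
orientation: [[-0.926, 0.377, 0.002], [0.377, 0.926, 0.007], [0.001, 0.008, -1.0]]
contact_force: [0.2, -0.3, -0.1]
width: 0.649
```

{"fn": "jog_arm", "kwargs": {
  "moves": [
    [0.65,0.2,-0.2,-2,-0.4,0.1,-0.2],
    [0.65,0,0,-1,0,0,0],
    [0.65,0,0,0,0,0,0],
    [0.65,0,0,0,0,0,0]
  ]
}}

```text
clock: 16.55
ee_pos: [0.4501, 0.3149, 0.0222]
orientation: [[-0.924, 0.382, 0.003], [0.382, 0.924, 0.001], [-0.002, 0.002, -1.0]]
contact_force: [-0.0, 0.9, 0.3]
width: 0.652
```

{"fn": "jog_arm", "kwargs": {
  "moves": [
    [0.65,-0.2,0,-1.8,0,0,0],
    [0.65,0,0,0,0,0,0],
    [0.65,0,0,0,0,0,0],
    [0,0,0,0,0,0,0],
    [0,0,0,0,0,0,0],
    [0,0,0,0,0,0,0],
    [0,0,0,0,0,0,0],
    [0,0,0,0,0,0,0],
    [0,0,0,0,0,0,0]
  ]
}}

```text
clock: 17.68
ee_pos: [0.448, 0.3151, 0.0037]
orientation: [[-0.924, 0.381, 0.004], [0.381, 0.924, 0.002], [-0.003, 0.003, -1.0]]
contact_force: [-0.5, -0.3, -0.6]
width: 0.294
```

{"fn": "jog_arm", "kwargs": {
  "moves": [
    [0,0,0,4,0,0,0],
    [0,0,0,5,0,0,0],
    [0,2.2,-5.2,0,0,0,9],
    [0,2.2,-5.2,0,0,0,9],
    [0,2.2,-5.2,0,0,0,9],
    [0,2.2,-5.2,0,0,0,9],
    [0,2.2,-5.2,0,0,0,0],
    [0,2.2,-5.2,0,0,0,0],
    [0,2.2,-5.2,0,0,0,0],
    [0,2.1,-5.2,0,0,0,0]
  ]
}}

```text
clock: 18.92
ee_pos: [0.6223, -0.1114, 0.0926]
orientation: [[-0.964, -0.265, -0.0], [-0.265, 0.964, 0.004], [-0.001, 0.004, -1.0]]
contact_force: [0.8, 1.4, -3.8]
width: 0.291
```

{"fn": "jog_arm", "kwargs": {
  "moves": [
    [0,0,0.8,-2,0,0,-1.2],
    [0,0,0,-3,0,0,0],
    [0,0,0,0,0,0,0],
    [0,0,0,0,0,0,0]
  ]
}}

```text
clock: 19.42
ee_pos: [0.6225, -0.1126, 0.0392]
orientation: [[-0.973, -0.231, -0.002], [-0.231, 0.973, 0.002], [0.001, 0.002, -1.0]]
contact_force: [0.4, 0.2, -3.3]
width: 0.297
```

{"fn": "jog_arm", "kwargs": {
  "moves": [
    [0,0,1.1,-2,0,0,0.7],
    [0,0,0,0,0,0,0],
    [0,0,0,0,0,0,0]
  ]
}}

```text
clock: 19.8
ee_pos: [0.6235, -0.0996, 0.0197]
orientation: [[-0.969, -0.246, 0.001], [-0.246, 0.969, 0.002], [-0.001, 0.002, -1.0]]
contact_force: [0.3, -0.2, -3.1]
width: 0.291
```

```bash
python3 - <<'E'
from fit import *
I={n:arm.read_camera(n) for n in("top","side")}
for n in I: cv2.imwrite(f"pics/p3_{n}.png",I[n][:,:,::-1])
a=cv2.resize(I["side"][130:230,250:370,::-1],None,fx=4.6,fy=4.6,interpolation=cv2.INTER_CUBIC)
cv2.imwrite("pics/p3c.png",a)
for c in("top",),("side",):
    for k in('white','sat'):
        print(c,k,[round(v,4) for v in fit('union',(.5924,.292),c,k,.003,I,[162])])
E
```

```text
('top',) white [np.float64(0.5934), np.float64(0.2958), np.float64(160.7394), np.float64(0.1863)]
('top',) sat [np.float64(0.5941), np.float64(0.3057), np.float64(179.4889), np.float64(0.6515)]
('side',) white [np.float64(0.5931), np.float64(0.2913), np.float64(159.4358), np.float64(0.1972)]
('side',) sat [np.float64(0.5694), np.float64(0.3021), np.float64(221.3229), np.float64(0.5427)]
```

View pics/p3c.png

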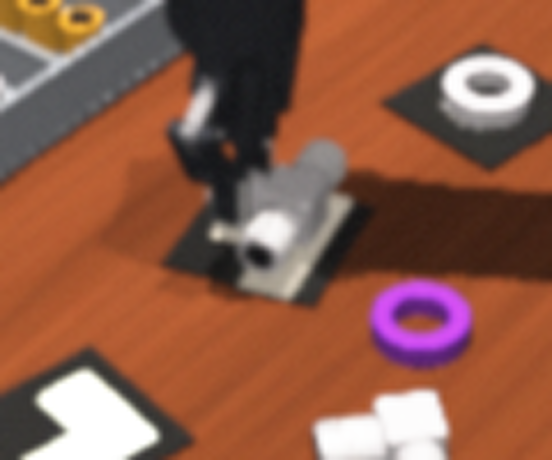

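{"fn": "jog_arm", "kwargs": {
  "moves": [
    [0,0,-0.2,-0.9,0,0,0],
    [0,0,0,0,0,0,0],
    [0,0,0,0,0,0,0]
  ]
}}

```text
clock: 20.27
ee_pos: [0.6235, -0.1025, 0.0104]
orientation: [[-0.97, -0.245, 0.001], [-0.245, 0.97, 0.001], [-0.001, 0.001, -1.0]]
contact_force: [0.9, 0.1, -3.4]
width: 0.294
```

{"fn": "jog_arm", "kwargs": {
  "moves": [
    [0,0,0.1,-0.35,0,0,0],
    [0,0,0,0,0,0,0],
    [0.65,0,0,0,0,0,0],
    [0.65,0,0,0,0,0,0],
    [0.65,0,0,0,0,0,0],
    [0.65,0,0,4,0,0,0],
    [0.65,0,0,5,0,0,0],
    [0.65,-3,2,3,0,0,10],
    [0.65,-5,3,0,0,0,10],
    [0.65,-5,3,0,0,0,10]
  ]
}}

```text
clock: 21.52
ee_pos: [0.4952, -0.0209, 0.1327]
orientation: [[-0.71, -0.704, 0.008], [-0.704, 0.71, 0.001], [-0.007, -0.005, -1.0]]
contact_force: [1.0, 0.1, 0.1]
width: 0.649
```

{"fn": "jog_arm", "kwargs": {
  "moves": [
    [0.65,-3.2,3.4,-3,0,0.4,3],
    [0.65,0,0,-5,0,0,0],
    [0.65,0,0,0,0,0,0],
    [0.65,0,0,0,0,0,0]
  ]
}}

```text
clock: 22.02
ee_pos: [0.4611, 0.0157, 0.0547]
orientation: [[-0.666, -0.746, 0.006], [-0.746, 0.666, 0.0], [-0.004, -0.004, -1.0]]
contact_force: [0.5, 0.4, 0.1]
width: 0.652
```

{"fn": "jog_arm", "kwargs": {
  "moves": [
    [0.65,0.2,-0.25,-2,0,0.3,0.4],
    [0.65,0,0,-1.2,0,0,0],
    [0.65,0,0,0,0,0,0],
    [0.65,0,0,0,0,0,0]
  ]
}}

```text
clock: 22.52
ee_pos: [0.4679, 0.0129, 0.0268]
orientation: [[-0.663, -0.748, 0.009], [-0.748, 0.663, 0.0], [-0.006, -0.007, -1.0]]
contact_force: [-0.6, -0.6, -1.0]
width: 0.651
```

```bash
python3 - <<'E'
from fit import *
I={n:arm.read_camera(n) for n in("top","side")}
for n in I: cv2.imwrite(f"pics/p4_{n}.png",I[n][:,:,::-1])
a=cv2.resize(I["top"][130:230,160:400,::-1],None,fx=3.2,fy=3.2,interpolation=cv2.INTER_CUBIC)
b=cv2.resize(I["side"][150:310,160:380,::-1],(768,558),interpolation=cv2.INTER_CUBIC)[:,:768]
cv2.imwrite("pics/p4c.png",cv2.resize(np.vstack([a[:,:768],b]),None,fx=.68,fy=.68) if 0 else np.vstack([cv2.resize(a,(672,280)),cv2.resize(I["side"][230:310,155:345,::-1],(672,283),interpolation=cv2.INTER_CUBIC)]))
E
```

```text
(no output)
```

View pics/p4c.png

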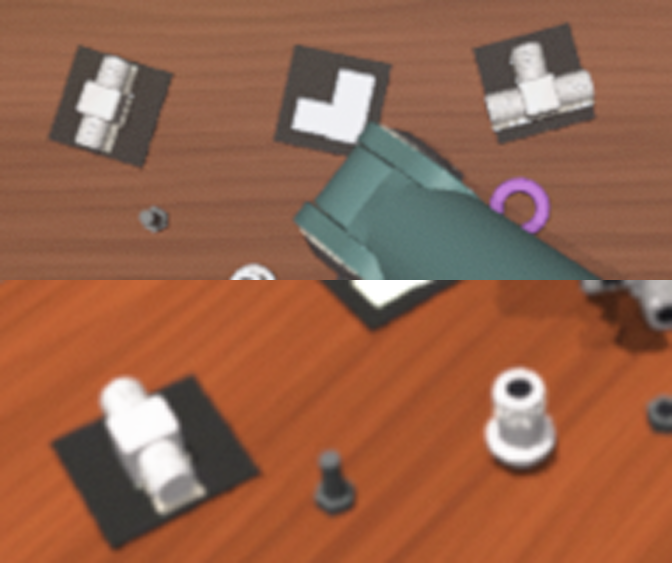

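```bash
cat > ver.py <<'E'
import sys
from fit import *
SIL={'union':{'top':(593,293,162.3),'side':(591.1,291.1,162.6)},'tee':{'top':(592.4,-108,14.2),'side':(591.8,-110,13.5)},'elbow':{'top':(573.7,71.1,-12.3),'side':(572.3,69.2,-12.5)},'collar':{'top':(581.4,-286.5,0),'side':(580.5,-288.5,0)}}
def ver(name,n,img):
    X=SIL[name][n];p0=np.array([X[0]/1e3,X[1]/1e3,np.radians(X[2])])
    s=project(n,np.array([[p0[0],p0[1],.02]]))[0];off=np.floor(np.clip(s-45,0,[550,310]))
    m=mask(img,'white',s,off);g=render(n,'sil_'+name,p0,off,m.shape,0)
    def cost(d):
        r=render(n,name,p0+[d[0]/1e3,d[1]/1e3,np.radians(d[2])],off,m.shape,.003)|g
        return 1-(r&m).sum()/(r|m).sum()
    r=min((minimize(cost,[0,0,0],method='Nelder-Mead',options=dict(initial_simplex=[[0,0,0],[q,0,0],[0,q,0],[q/2,q/2,q]],xatol=.02,fatol=1e-4)) for q in(6,-6,3)),key=lambda r:r.fun)
    print(name,n,"shift from silhouette mm/deg",np.round(r.x,1),"cost %.3f at zero %.3f"%(r.fun,cost([0,0,0])))
tag=sys.argv[1]
for n in("top","side"):
    img=cv2.imread(f"pics/{tag}_{n}.png")[:,:,::-1].copy()
    for o in sys.argv[2:]: ver(o,n,img)
E
python3 ver.py p4 union tee
```

```text
union top shift from silhouette mm/deg [ 0.   1.2 -1. ] cost 0.278 at zero 0.294
tee top shift from silhouette mm/deg [ 0.2 -0.3  0.6] cost 0.127 at zero 0.128
union side shift from silhouette mm/deg [ 1.7  0.1 -2.2] cost 0.219 at zero 0.238
tee side shift from silhouette mm/deg [ 2.9 -1.9 -0.5] cost 0.679 at zero 0.692
```

{"fn": "jog_arm", "kwargs": {
  "moves": [
    [0.65,-0.5,0,-1,0,0.5,0.4],
    [0.65,0,0,0,0,0,0],
    [0.65,0,0,0,0,0,0]
  ]
}}

```text
clock: 23.0
ee_pos: [0.4624, 0.0128, 0.0164]
orientation: [[-0.658, -0.753, -0.0], [-0.753, 0.658, -0.0], [0.0, -0.0, -1.0]]
contact_force: [0.1, -0.1, 0.0]
width: 0.654
```

{"fn": "jog_arm", "kwargs": {
  "moves": [
    [0.65,0.1,0,-1.25,0,0,0],
    [0.65,0,0,0,0,0,0],
    [0.65,0,0,0,0,0,0],
    [0,0,0,0,0,0,0],
    [0,0,0,0,0,0,0],
    [0,0,0,0,0,0,0],
    [0,0,0,0,0,0,0],
    [0,0,0,0,0,0,0],
    [0,0,0,0,0,0,0]
  ]
}}

```text
clock: 24.12
ee_pos: [0.4635, 0.013, 0.0032]
orientation: [[-0.658, -0.753, 0.0], [-0.753, 0.658, 0.0], [-0.0, 0.0, -1.0]]
contact_force: [0.7, 0.2, 0.6]
width: 0.29
```

{"fn": "jog_arm", "kwargs": {
  "moves": [
    [0,0,0,3,0,0,0],
    [0,0,0,4,0,0,-10.2],
    [0,2.8,1,0,0,0,-10.2],
    [0,2.8,1,0,0,0,-10.2],
    [0,2.8,1,0,0,0,-10.2],
    [0,2.8,1,0,0,0,-10.2],
    [0,2.8,1,0,0,0,-10.2],
    [0,0,0,-2.5,0,0,0],
    [0,0,0,0,0,0,0],
    [0,0,0,0,0,0,0]
  ]
}}

```text
clock: 25.38
ee_pos: [0.6046, 0.0622, 0.0466]
orientation: [[-0.968, 0.249, -0.004], [0.249, 0.968, 0.004], [0.004, 0.003, -1.0]]
contact_force: [0.0, -0.7, -2.6]
width: 0.291
```

{"fn": "jog_arm", "kwargs": {
  "moves": [
    [0,0,0.1,-2.5,-0.2,-0.2,2],
    [0,0,0,0,0,0,0],
    [0,0,0,0,0,0,0]
  ]
}}

```text
clock: 25.75
ee_pos: [0.6057, 0.0627, 0.0242]
orientation: [[-0.976, 0.216, 0.003], [0.216, 0.976, 0.0], [-0.003, 0.001, -1.0]]
contact_force: [-0.7, -0.1, -1.9]
width: 0.296
```

{"fn": "jog_arm", "kwargs": {
  "moves": [
    [0,-0.1,0,-1.2,0,0.1,0.2],
    [0,0,0,0,0,0,0],
    [0,0,0,0,0,0,0]
  ]
}}

```text
clock: 26.12
ee_pos: [0.6056, 0.0624, 0.0132]
orientation: [[-0.977, 0.213, 0.004], [0.213, 0.977, 0.0], [-0.003, 0.001, -1.0]]
contact_force: [-0.3, 0.3, -2.2]
width: 0.295
```

{"fn": "jog_arm", "kwargs": {
  "moves": [
    [0,-0.1,0.1,-0.65,0,0.2,0],
    [0,0,0,0,0,0,0],
    [0,0,0,0,0,0,0]
  ]
}}

```text
clock: 26.5
ee_pos: [0.6049, 0.0636, 0.0066]
orientation: [[-0.977, 0.214, 0.001], [0.214, 0.977, 0.001], [-0.0, 0.001, -1.0]]
contact_force: [1.1, -0.3, -2.3]
width: 0.291
```

{"fn": "jog_arm", "kwargs": {
  "moves": [
    [0.65,0,0,0,0,0,0],
    [0.65,0,0,0,0,0,0],
    [0.65,0,0,0,0,0,0],
    [0.65,0,0,4,0,0,0],
    [0.65,0,0,5,0,0,0],
    [0.65,-3.5,1.8,3,0,0,0],
    [0.65,-5,2.4,0,0,0,0],
    [0.65,-5,2.4,0,0,0,0],
    [0.65,-5,2.4,0,0,0,0],
    [0.65,0,0,0,0,0,0]
  ]
}}

```text
clock: 27.75
ee_pos: [0.4161, 0.1562, 0.1322]
orientation: [[-0.977, 0.214, 0.007], [0.214, 0.977, 0.001], [-0.007, 0.003, -1.0]]
contact_force: [1.3, -0.0, 0.2]
width: 0.655
```

```bash
python3 - <<'E'
from fit import *
for n in("top","side"): cv2.imwrite(f"pics/p5_{n}.png",arm.read_camera(n)[:,:,::-1])
E
python3 ver.py p5 elbow tee union
```

```text
elbow top shift from silhouette mm/deg [0.1 0.3 0.2] cost 0.132 at zero 0.136
tee top shift from silhouette mm/deg [ 0.2 -0.3  0.7] cost 0.127 at zero 0.129
union top shift from silhouette mm/deg [-0.   1.2 -1.1] cost 0.278 at zero 0.294
elbow side shift from silhouette mm/deg [  5.2   9.  -14.1] cost 0.541 at zero 0.576
tee side shift from silhouette mm/deg [16.  10.8 27.5] cost 0.932 at zero 0.951
union side shift from silhouette mm/deg [ 1.7 -0.  -2.1] cost 0.180 at zero 0.200
```

{"fn": "jog_arm", "kwargs": {
  "moves": [
    [0.65,0.45,-0.2,-2,0,0.4,0],
    [0.65,0,0,-3,0,0,0],
    [0.65,0,0,0,0,0,0],
    [0.65,0,0,0,0,0,0]
  ]
}}

```text
clock: 28.35
ee_pos: [0.4309, 0.1513, 0.0823]
orientation: [[-0.974, 0.227, 0.007], [0.227, 0.974, 0.004], [-0.006, 0.006, -1.0]]
contact_force: [0.2, 0.1, 1.8]
width: 0.65
```

{"fn": "jog_arm", "kwargs": {
  "moves": [
    [0.65,-1,0.3,0,-0.2,0.4,0],
    [0.65,0,0,0,0,0,0],
    [0.65,0,0,0,0,0,0]
  ]
}}

```text
clock: 28.72
ee_pos: [0.4217, 0.1548, 0.0842]
orientation: [[-0.974, 0.228, 0.003], [0.228, 0.974, 0.001], [-0.002, 0.002, -1.0]]
contact_force: [-0.3, 0.5, -0.4]
width: 0.648
```

```bash
python3 look.py p6 side 302 260 45
```

```text
(no output)
```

View pics/p6_c.png

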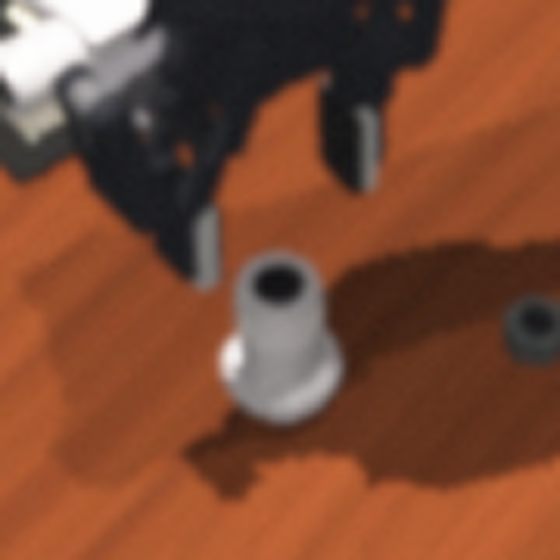

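{"fn": "jog_arm", "kwargs": {
  "moves": [
    [0.65,-0.1,0,-2,0,0,0],
    [0.65,0,0,0,0,0,0],
    [0.65,0,0,0,0,0,0]
  ]
}}

```text
clock: 29.15
ee_pos: [0.4216, 0.155, 0.065]
orientation: [[-0.974, 0.228, 0.005], [0.228, 0.974, 0.001], [-0.004, 0.002, -1.0]]
contact_force: [0.3, -0.3, -0.6]
width: 0.648
```

{"fn": "jog_arm", "kwargs": {
  "moves": [
    [0.65,-0.2,0,-2,0,0.2,0],
    [0.65,-0.1,0,-1.8,0,0,0],
    [0.65,0,0,0,0,0,0],
    [0.65,0,0,0,0,0,0]
  ]
}}

```text
clock: 29.65
ee_pos: [0.4209, 0.1559, 0.0289]
orientation: [[-0.974, 0.228, 0.006], [0.228, 0.974, 0.003], [-0.005, 0.004, -1.0]]
contact_force: [-0.3, -0.2, -0.7]
width: 0.648
```

{"fn": "jog_arm", "kwargs": {
  "moves": [
    [0.65,0,-0.1,-0.2,-0.2,0.35,0],
    [0.65,0,0,0,0,0,0],
    [0.65,0,0,0,0,0,0],
    [0,0,0,0,0,0,0],
    [0,0,0,0,0,0,0],
    [0,0,0,0,0,0,0],
    [0,0,0,0,0,0,0],
    [0,0,0,0,0,0,0],
    [0,0,0,0,0,0,0]
  ]
}}

```text
clock: 30.78
ee_pos: [0.4221, 0.1549, 0.0286]
orientation: [[-0.973, 0.229, 0.002], [0.229, 0.973, -0.001], [-0.002, -0.0, -1.0]]
contact_force: [-0.6, 0.5, 0.9]
width: 0.311
```

{"fn": "jog_arm", "kwargs": {
  "moves": [
    [0,0,0,5,0,0,0],
    [0,0,0,5,0,0,0],
    [0,2,-5.5,0,0,0,0],
    [0,2,-5.5,0,0,0,0],
    [0,2,-5.5,0,0,0,0],
    [0,2,-5.5,0,0,0,0],
    [0,2,-5.5,0,0,0,0],
    [0,2,-5.5,0,0,0,0],
    [0,2,-5.5,0,0,0,0],
    [0,2,-5.5,0,0,0,0]
  ]
}}

```text
clock: 32.02
ee_pos: [0.5805, -0.2945, 0.1282]
orientation: [[-0.976, 0.217, -0.003], [0.217, 0.976, 0.003], [0.004, 0.002, -1.0]]
contact_force: [1.6, -0.2, -2.7]
width: 0.304
```

{"fn": "jog_arm", "kwargs": {
  "moves": [
    [0,0.1,0.6,-2,-0.2,-0.2,0],
    [0,0,0,-3,0,0,0],
    [0,0,0,0,0,0,0],
    [0,0,0,0,0,0,0]
  ]
}}

```text
clock: 32.52
ee_pos: [0.5797, -0.2934, 0.0736]
orientation: [[-0.974, 0.226, -0.002], [0.226, 0.974, 0.0], [0.002, -0.0, -1.0]]
contact_force: [-0.3, 0.2, -2.5]
width: 0.308
```

{"fn": "jog_arm", "kwargs": {
  "moves": [
    [0,0.2,0.5,-1.2,0,-0.1,0],
    [0,0,0,0,0,0,0],
    [0,0,0,0,0,0,0]
  ]
}}

```text
clock: 32.9
ee_pos: [0.5831, -0.2872, 0.063]
orientation: [[-0.975, 0.224, 0.002], [0.224, 0.975, -0.001], [-0.002, -0.0, -1.0]]
contact_force: [0.6, 0.2, -1.9]
width: 0.308
```

```bash
python3 look.py p7 side 355 140 35
```

```text
(no output)
```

View pics/p7_c.png

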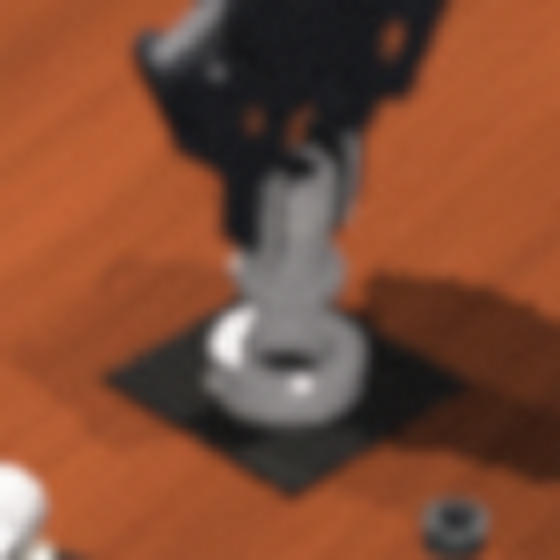

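{"fn": "jog_arm", "kwargs": {
  "moves": [
    [0,-0.1,-0.1,-1.2,0,0,0],
    [0,0,0,0,0,0,0],
    [0,0,0,0,0,0,0]
  ]
}}

```text
clock: 33.33
ee_pos: [0.5819, -0.2885, 0.0503]
orientation: [[-0.974, 0.225, 0.002], [0.225, 0.974, -0.001], [-0.003, -0.0, -1.0]]
contact_force: [-1.0, 0.2, -2.7]
width: 0.307
```

{"fn": "jog_arm", "kwargs": {
  "moves": [
    [0,0,0,-0.5,0,0,0],
    [0,0,0,0,0,0,0],
    [0,0,0,-0.4,0,0,0],
    [0,0,0,0,0,0,0]
  ]
}}

```text
clock: 33.83
ee_pos: [0.5819, -0.2887, 0.0408]
orientation: [[-0.974, 0.225, 0.002], [0.225, 0.974, -0.001], [-0.003, -0.0, -1.0]]
contact_force: [-0.5, 0.2, -3.3]
width: 0.312
```

{"fn": "jog_arm", "kwargs": {
  "moves": [
    [0,0,0,-0.3,0,0,0],
    [0,0,0,0,0,0,0],
    [0,0,0,-0.15,0,0,0],
    [0,0,0,0,0,0,0]
  ]
}}

```text
clock: 34.33
ee_pos: [0.5821, -0.2887, 0.0362]
orientation: [[-0.974, 0.225, 0.003], [0.225, 0.974, -0.001], [-0.003, -0.0, -1.0]]
contact_force: [-0.6, 0.6, -2.4]
width: 0.309
```

Release in small steps, then rise and retreat.

{"fn": "jog_arm", "kwargs": {
  "moves": [
    [0,0,0,-0.05,0,0,0],
    [0,0,0,0,0,0,0],
    [0.6,0,0,0,0,0,0],
    [0.6,0,0,0,0,0,0],
    [0.6,0,0,0,0,0,0],
    [0.6,0,0,4,0,0,0],
    [0.6,0,0,5,0,0,0],
    [0.6,0,0,5,0,0,0],
    [0.6,-4,-4,0,0,0,0],
    [0.6,-4,-4,0,0,0,0]
  ]
}}

```text
clock: 35.58
ee_pos: [0.5053, -0.365, 0.1824]
orientation: [[-0.977, 0.214, 0.009], [0.214, 0.977, -0.001], [-0.009, 0.001, -1.0]]
contact_force: [0.6, -1.3, -0.2]
width: 0.598
```

{"fn": "jog_arm", "kwargs": {
  "moves": [
    [0.6,-4,-4,0,0,0,0],
    [0.6,-4,-4,0,0,0,0],
    [0.6,-3,-5,0,0,0,0],
    [0.6,-3,-5,0,0,0,0],
    [0.6,-2,-4,0,0,0,0],
    [0.6,0,0,0,0,0,0]
  ]
}}

```text
clock: 36.33
ee_pos: [0.3342, -0.5963, 0.1843]
orientation: [[-0.975, 0.222, 0.009], [0.222, 0.975, -0.007], [-0.01, -0.005, -1.0]]
contact_force: [-0.3, 0.0, -0.5]
width: 0.601
```

```bash
python3 - <<'E'
from fit import *
I={n:arm.read_camera(n)[:,:,::-1] for n in("top","side")}
for n in I: cv2.imwrite(f"pics/p8_{n}.png",I[n])
z=lambda a,w,h:cv2.resize(a,(w,h),interpolation=cv2.INTER_CUBIC)
cv2.imwrite("pics/p8c.png",np.vstack([z(I["top"][130:210,160:460],750,200),z(I["side"][120:320,160:400],480,400).copy() if 0 else np.hstack([z(I["side"][120:200,320:400],375,375),z(I["side"][150:320,160:330],375,375)])]))
from scipy.spatial.transform import Rotation
E
python3 ver.py p8 elbow tee union
python3 - <<'E'
import sys; sys.path.insert(0,'.')
from fit import *
M['asm']=[p+[0,0,.004] for p in M['stub']]+M['collar']
for n in("top","side"):
    I={n:cv2.imread(f"pics/p8_{n}.png")[:,:,::-1].copy()}
    print(n,[round(float(v),4) for v in fit('asm',(.581,-.288),(n,),'white',.003,I,[0])])
E
```

```text
elbow top shift from silhouette mm/deg [0.  0.3 0.1] cost 0.132 at zero 0.136
tee top shift from silhouette mm/deg [ 0.2 -0.3  0.7] cost 0.126 at zero 0.128
union top shift from silhouette mm/deg [ 0.   1.2 -1.1] cost 0.278 at zero 0.294
elbow side shift from silhouette mm/deg [ 2.6 -0.7 -0.8] cost 0.345 at zero 0.372
tee side shift from silhouette mm/deg [ 2.3 -3.2  1.4] cost 0.279 at zero 0.315
union side shift from silhouette mm/deg [ 1.7  0.1 -2.2] cost 0.242 at zero 0.260
top [0.5813, -0.2876, 6.7835, 0.0441]
side [0.5844, -0.2963, 14.9015, 0.5485]
```

View pics/p8c.png

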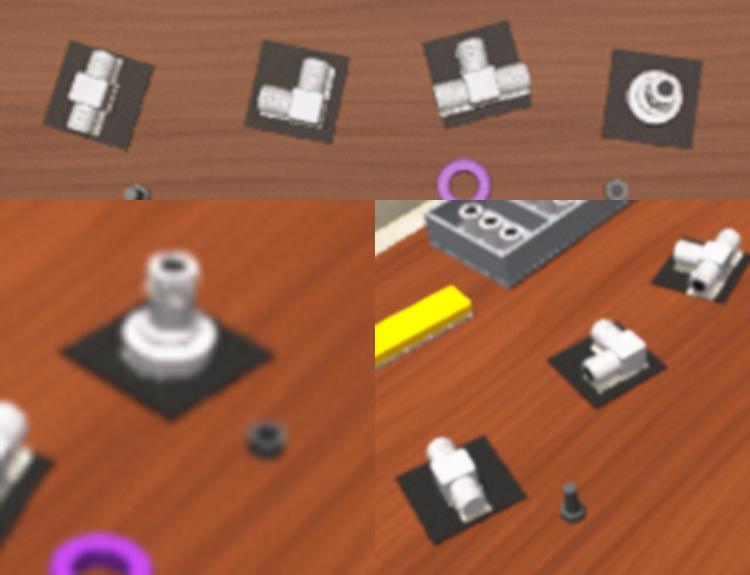

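```bash
python3 -c "
from station import arm
print(arm.finish_job())"
```

```text
the job is handed in; nothing more can be done
None
```

I placed the collar first and released it. Then I laid the union, tee and elbow on their mats, and stood the stub in the collar's bore last. The job is handed in at about 36 s on the clock, with the arm clear of everything.

**Fittings:** In the last top picture the elbow and tee are within 0.5 mm and 1° of their silhouettes. The union is about 1.2 mm and 1° off.

**Collar and stub:** The top picture puts collar and stub together at (581.3, -287.6) mm, within about 1 mm of the ring mat. The spigot went in without a rise in force, down to the seated height. The side picture shows the stub upright with its shoulder on the collar.

**Disagreements:**
- The side camera gave larger shifts, about 2 to 4 mm and up to 2° for the three fittings. Its fits were poor because the shaded sides of the parts upset the mask.
- The side camera's fit of collar and stub together failed (cost 0.55), so that result rests on the top picture, the height reached and the side view by eye.

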